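# Load a sight glass into a pressure-test stand

### The job

Get the test stand ready for the next sight glass: push the coupler's sprung brass collar back so that it lets go of the air nozzle, draw the nozzle up out of the coupler and hang it by its flange in the fork of the holder. Then slide the metal-rimmed sight glass across the stand's plate, without ever lifting it off, in under the arm until it drops flat into the round seat. Leave everything else on the bench where it stands.

Things in the scene. Friction and masses are not known exactly. Their poses are not given: they have to be found in the camera images.
- rig: Pressure-test stand, fixed; origin on the table under the axis of seat and coupler, z up. Aluminium plate, top 30 mm above the table, from -170 to +130 mm in x and -135 to +135 mm in y; the open loading area is at -x, facing the robot. A column behind the seat carries a white arm out over it; the coupler with its brass collar stands on the arm's nose, exactly above the seat.
- seat (a point): Centre of the floor of the round seat in the stand's plate, under the arm's nose: a pocket 63 mm in diameter and 5 mm deep (floor 25 mm above the table), with a black gasket ring and port. Same axes as the stand.
- nose (a point): Centre of the underside of the arm's round nose, on the seat's axis 90 mm above the table. Nose 54 mm in diameter and arm 36 mm wide, both 28 mm thick; the arm runs from here straight to the column. Round the nose, 112 to 116 mm above the table, a clear plastic guard ring 72 mm in diameter and 4 mm thick.
- column (a point): Top of the round column, 38 mm in diameter, 165 mm above the table, at x = 92, y = 92 mm on the stand. On it stands a pressure gauge, 50 mm wide, up to 226 mm above the table. The arm's clamp on the column is 62 mm in diameter.
- collar_grip (a point): Centre of the coupler's brass collar: a knurled ring on the seat's axis, 48 mm outside diameter, 22 mm tall, here half-way up it. At rest it spans heights 143 to 165 mm.
- collar (a joint): How far the collar is pushed back (straight down), in m: 0 at rest, 0.009 at its stop. A spring resists, 6 N at rest to 12 N at the stop. From about 0.005 on, jaws inside let the nozzle go and a valve spring lifts it about 10 mm, where it stays; the collar springs back up when released.
- nozzle_head (a point): Loose air nozzle (0.13 kg), upright in the coupler at first: centre of its blue knurled head, 24 mm in diameter, 18 mm tall, 25 mm above the collar's top while locked. z runs up along the nozzle. The stem's tip is 157 mm below this point, hangs 3 mm over the plate in the way of the glass, and is clear of the coupler once raised by 135 mm.
- nozzle_flange (a point): Point on the nozzle's axis in the plane of its flange's underside, 13 mm below the head's centre; z along the nozzle. Flange 32 mm in diameter, 4 mm thick, right under the head; stem 12 mm in diameter, with a locking shoulder 20 mm in diameter 23 to 27 mm below this point.
- fork (a point): Hanging point of the fixed fork holder: midway between its two level prongs, on their top, 165 mm above the table. Slot 18 mm wide, open towards its own -x, closed at x = +12 mm; x axis along the slot. Prongs 12 mm wide, 8 mm thick, with stop lips 4 mm high at x = -26 to -30 and flared guides to -48 mm. A post behind, no higher. Bring the nozzle in from -x, flange above the lips, then lower it.
- glass_mid (a point): Centre (half-way up) of the loose sight glass: a flat disc 60 mm in diameter, 10 mm thick, dark steel rim and blue-green glass face, rim edges rounded, about 0.14 kg, lying on the plate in the loading area (this point 35 mm above the table, 30 mm when seated). z is its axis.
- weight: Bystander on the plate: loose steel check weight, 28 mm in diameter, 50 mm tall; origin at the centre of its foot.
- jar: Bystander on the plate: loose small amber jar with a white cap, 30 mm in diameter, 46 mm tall; origin at the centre of its foot.
- flask: Bystander on the table: white capped bottle, 60 mm in diameter, 130 mm tall; origin at the centre of its foot.
- spanner: Bystander on the table: loose spanner, 150 mm long, lying flat; origin at the middle of its underside.
- weight_big: Bystander on the table: big steel check weight, 48 mm in diameter, 85 mm tall; origin at the centre of its foot.
- tray: Bystander, fixed: black parts tray with spares, 130 by 100 by 35 mm; origin at the centre of its underside.
- holder: The fork holder's base plate, fixed, 115 (x) by 100 mm, 12 mm thick; origin on the table right under the hanging point, same axes as the fork.

How it is judged:
By the outcome, as a careful person would: the job done as asked, in the order asked, and still so for the second after the job is handed in, with the robot touching nothing.
It also fails if it takes over 64 s, if anything falls off the work surface, if the arm or the gripper's body presses on something with over 40 N, if the wrist force passes 120 N, or if a joint passes its speed limit or range.

### The arm

A 6-joint arm with a two-finger parallel gripper is mounted at the origin on the work surface. World frame = base frame: x ahead of the robot, y to its left, z up, the work surface at z = 0. Lengths are in mm, angles in rad, forces in N, time in s.
With the tool pointing down it reaches from about 325 to 875 mm from the base axis. Payload 4.4 kg.
Tool frame: the origin (TCP) lies on the centre line of the jaws, within the pads' length; the fingertips stand ahead of it and the grasp point (between the pads) lies 6 mm ahead of it (ctrl.tcp_to_tips is the z of the fingertips in the tool frame, in mm); z points along the fingers, y is the direction in which the jaws open and shut (so a half turn about z gives the same grasp; the last joint's range is limited). The gripper opens to 85 mm and grips with 20 to 120 N. Pads are 22 mm wide; open, the fingers measure 114 mm over their backs; the gripper's body (76 mm by 85 mm) begins 54 mm behind the grasp point. The pads swing forward as they close: fully open they stand 13 mm farther back than shut.
Start: joints at [-1.363, 0.207, 1.542, -0, 1.393, -0.15], TCP at [201.361, -538.592, 256.282] pointing down, gripper open.
Joint ranges: [-2.73, 2.73], [-0.86, 2.22], [0.23, 2.46], [-1.11, 4.25], [0.08, 2.63], [-2.82, 2.82]. Speed limits (rad/s): [2.79, 2.79, 3.14, 3.14, 3.14, 3.14].

### API

Orientations are given as a 3x3 rotation matrix whose columns are the frame's x, y, z axes.
In Python, from plant import ctrl, sensors, optics gives the robot as it stands. Calls block until the motion is done:
- ctrl.move_ptp(position, orientation): joint-space move of the TCP to a pose.
- ctrl.move_l(position, rot=None, vel=150, threshold=None): straight line of the TCP; rot=None keeps the orientation; vel is the mean speed in mm/s. With threshold (N) it stops when the force on the tool has changed by that much, and returns True; else False.
- ctrl.set_joints(angles): joint-space move.
- ctrl.gripper_to(opening, force=None): finger opening in mm; force is the grip in N (None keeps the last); returns when the fingers have stopped.
- ctrl.hold(seconds).
- ctrl.solve_ik(position, orientation): joint angles nearest the present ones, or None.
- sensors.read_state(): the state.
- optics.grab_frame(name): name is "scene" or "side" or "wrist"; returns (picture, depth): 480x640x3 uint8, red, green, blue; 480x640 float32, mm along the optical axis (not along the pixel's ray), 0 where there is no reading.
- optics.camera_params(name): a dict with "mtx" (3x3 intrinsics, pixels), "k1" (the pictures are not rectified: a ray, as slopes to the right and down, at radius r is drawn at 1 + k1 r^2 times it, then the intrinsics apply), "R" (3x3) and "t" (3): a world point X has camera coordinates R X + t; the wrist camera has in their place "T_tool_cam" (4x4, takes a point from camera to tool coordinates, whose origin is the TCP and whose axes are the flange's). Camera axes: x right, y down, z forward; pixel columns grow to the right and rows downward; lengths in mm; the calibration is good to about 2 mm. A picture is of the moment at which its call begins: read the wrist's pose just before it. camera_params takes no time and is no camera call.
A pose or a line that the arm cannot do raises ctrl.MotionError and nothing moves.
- ctrl.finish_job(): hands the job in, once; it reports no verdict.
The state is a dict: "t": time; "q": joint angles; "qvel": joint speeds; "tau": joint torques, N m; "eef_pos": TCP position; "eef_rot": TCP orientation; "force": force on the tool from outside, world axes, zero at the start; "wrist_torque": the same for the moment, N m; "grip_width": finger opening in mm.
Only numpy, scipy, OpenCV 4.12 (cv2) and the standard library are available. Lean on these libraries where they do the work, as an engineer would, in place of code of your own. Each camera call takes 0.05 s, during which the arm holds its last target.

## Working session

There is one attempt and no reset: what is moved stays moved. The work goes in short steps, each a Python script; the robot and the scene stay as the last script left them, time stands still between calls to the robot, and variables do not carry over. Pictures are saved under pics/ and viewed, and the job is handed in when it is done.

```bash
ls; mkdir -p pics
cat > h.py <<'E'
import numpy as np, cv2
from plant import ctrl, sensors, optics
def snap(name,fn):
    s=sensors.read_state()
    p,d=optics.grab_frame(name)
    cv2.imwrite(f'pics/{fn}.png',p[:,:,::-1]); np.savez(f'pics/{fn}.npz',p=p,d=d,pos=s['eef_pos'],rot=s['eef_rot'])
    return p,d,s
def ext(name,s=None):
    c=optics.camera_params(name)
    if name=='wrist':
        T=np.array(c['T_tool_cam']); W=np.eye(4); W[:3,:3]=s['eef_rot'] ; W[:3,3]=s['eef_pos']
        M=np.linalg.inv(W@T); return np.array(c['mtx']),c['k1'],M[:3,:3],M[:3,3]
    return np.array(c['mtx']),c['k1'],np.array(c['R']),np.array(c['t']).ravel()
def slopes(uv,K,k1):
    uv=np.atleast_2d(uv).astype(float)
    d=np.c_[(uv[:,0]-K[0,2])/K[0,0],(uv[:,1]-K[1,2])/K[1,1]]; x=d.copy()
    for _ in range(20): x=d/(1+k1*(x**2).sum(1,keepdims=True))
    return x
def ray(uv,z,E):
    """pixel to world at height z"""
    K,k1,R,t=E; x=slopes(uv,K,k1); r=np.c_[x,np.ones(len(x))]@R; c=-R.T@t
    return c+r*((z-c[2])/r[:,2])[:,None]
def dep(uv,dd,E):
    K,k1,R,t=E; x=slopes(uv,K,k1); return (np.c_[x,np.ones(len(x))]*np.asarray(dd)[:,None]-t)@R
def proj(X,E):
    K,k1,R,t=E; c=np.atleast_2d(X)@R.T+t; x=c[:,:2]/c[:,2:]; x=x*(1+k1*(x**2).sum(1,keepdims=True)); return x*[K[0,0],K[1,1]]+[K[0,2],K[1,2]]
def cloud(p,d,E):
    v,u=np.nonzero(d>0); return dep(np.c_[u,v],d[v,u],E),p[v,u],np.c_[u,v]
E
python3 - <<'E'
from h import *
for n in ('scene','side','wrist'):
    snap(n,n+'0'); c=optics.camera_params(n); print(n,c)
s=sensors.read_state(); print(s, ctrl.tcp_to_tips)
E
```

```text
pics
scene {'mtx': array([[596.61892937,   0.        , 316.11536714],
       [  0.        , 596.61892937, 222.18421166],
       [  0.        ,   0.        ,   1.        ]]), 'k1': 0.04654127998912439, 'R': array([[ 0.15377322,  0.98809177, -0.00533355],
       [ 0.56531036, -0.09240178, -0.81968659],
       [-0.81041841,  0.12303073, -0.57278744]]), 't': array([ -80.41682543, -243.78330488, 1678.08327182])}
side {'mtx': array([[450.01182708,   0.        , 317.34203597],
       [  0.        , 450.01182708, 239.17197451],
       [  0.        ,   0.        ,   1.        ]]), 'k1': -0.08997826434922142, 'R': array([[-0.98105507, -0.19320286,  0.01426886],
       [-0.14587126,  0.68822549, -0.71068084],
       [ 0.12748538, -0.69929846, -0.70336985]]), 't': array([584.34191665, 176.86492593, 888.47798417])}
wrist {'mtx': array([[417.9443432,   0.       , 316.6799426],
       [  0.       , 417.9443432, 235.690722 ],
       [  0.       ,   0.       ,   1.       ]]), 'k1': 0.0064317585893813875, 'T_tool_cam': array([[-8.89059729e-04, -9.62550615e-01, -2.71100576e-01,
         6.89582431e+01]
[... 337 characters left out ...]
44414133e-06,
        1.39348181e+00, -1.50498198e-01]), 'qvel': array([-0.00083383, -0.00032391, -0.00332217,  0.00023725,  0.00015083,
       -0.00132535]), 'tau': array([ 4.45820961e-04, -3.83516014e+01, -2.92037684e+01, -7.60455532e-05,
        6.72022928e-03, -1.31062299e-05]), 'eef_pos': array([ 201.23641318, -538.05899587,  255.3638964 ]), 'eef_rot': array([[ 9.36678118e-01,  3.50191325e-01, -3.72887057e-04],
       [ 3.50191424e-01, -9.36676517e-01,  1.75188780e-03],
       [ 2.64221360e-04, -1.77153682e-03, -9.99998396e-01]]), 'force': array([ 0.23130996, -0.13154113, -0.20488929]), 'wrist_torque': array([-0.06052534,  0.01156385, -0.01343984]), 'grip_width': 85.79592086272747} 25.0
```

View pics/scene0.png

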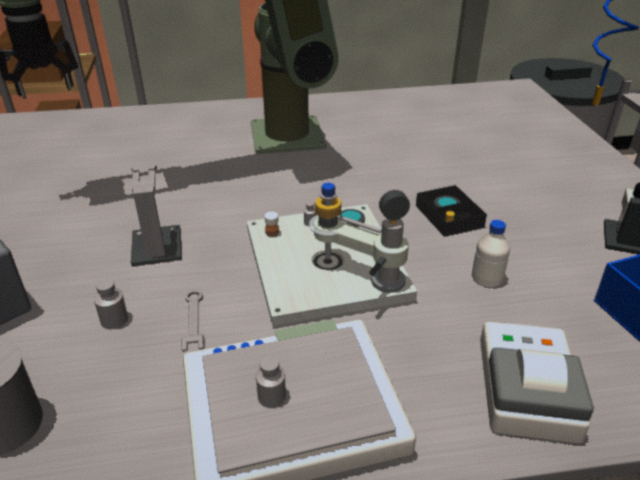

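View pics/side0.png

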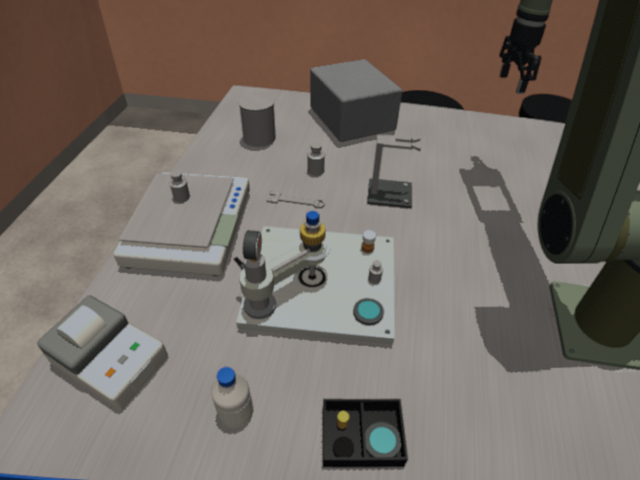

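View pics/wrist0.png

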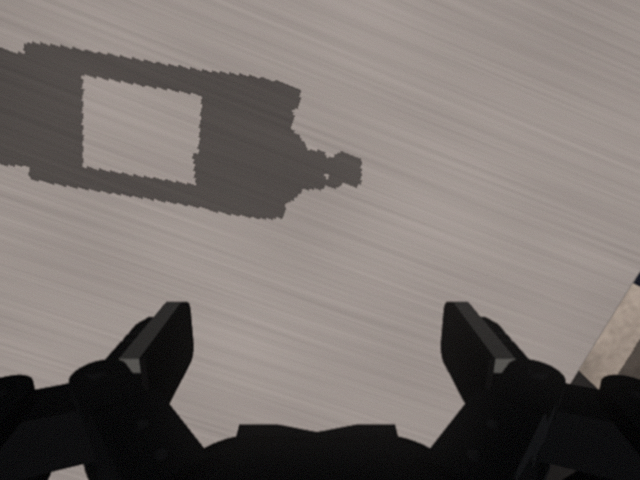

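The side view gives the layout: plate corners at about (266,229), (394,236) and (394,341), the glass at (368,310), the nozzle head at (313,217), and the fork prongs at (385–420,143). The fork opens toward the robot. Next I'll get coarse positions.

Run:
```python
from h import *
np.set_printoptions(precision=1,suppress=True)
E=ext('side'); d=np.load('pics/side0.npz')['d']
for n,uv,z in [('plate',[(266,229),(394,236),(394,341),(240,330)],30),('glass',[(368,310)],40),('head',[(313,215)],199),('seat',[(313,277)],25),('fork tips',[(419,137),(419,149),(380,141)],165),('base',[(370,180),(410,182),(411,206),(369,204)],12),('wt/jar',[(375,268),(368,235)],78),('flask',[(228,377)],130)]:
    print(n,ray(uv,z,E).tolist() if 0 else ray(uv,z,E).round(1).tolist(), [d[v,u] for u,v in uv], dep(uv,[d[v,u] for u,v in uv],E).round(0).tolist())
E2=ext('scene');d=np.load('pics/scene0.npz')['d']
for n,uv,z in [('plate',[(248,220),(368,207),(413,294),(268,312)],30),('glass',[(352,216)],40),('head',[(328,186)],199),('seat',[(327,261)],25),('fork',[(127,182),(158,182),(146,170)],165)]:
    print(n,ray(uv,z,E2).round(1).tolist(),  dep(uv,[d[v,u] for u,v in uv],E2).round(0).tolist())
```

```text
plate [[736.9, -103.8, 30.0], [445.8, -142.0, 30.0], [424.6, 137.4, 30.0], [710.0, 171.7, 30.0]] [np.float32(1035.9811), np.float32(1069.0712), np.float32(859.99304), np.float32(872.54095)] [[737.0, -105.0, 29.0], [444.0, -176.0, -2.0], [422.0, 117.0, 0.0], [719.0, 153.0, 0.0]]
glass [[480.3, 84.1, 40.0]] [np.float32(862.7619)] [[480.0, 84.0, 40.0]]
head [[604.0, 12.8, 199.0]] [np.float32(815.0099)] [[604.0, 14.0, 200.0]]
seat [[603.0, 11.5, 25.0]] [np.float32(940.5396)] [[603.0, 11.0, 24.0]]
fork tips [[418.3, -355.8, 165.0], [416.8, -302.8, 165.0], [509.2, -316.3, 165.0]] [np.float32(1386.7993), np.float32(1045.0494), np.float32(1058.8835)] [[399.0, -637.0, -3.0], [416.0, -310.0, 161.0], [509.0, -317.0, 165.0]]
base [[523.8, -363.7, 12.0], [417.6, -378.4, 12.0], [410.5, -278.9, 12.0], [515.3, -264.0, 12.0]] [np.float32(1201.9528), np.float32(1199.4569), np.float32(1135.7257), np.float32(1147.1445)] [[524.0, -364.0, 12.0], [417.0, -380.0, 11.0], [410.0, -285.0, 7.0], [516.0, -277.0, 1.0]]
wt/jar [[478.9, 8.0, 78.0], [503.3, -82.7, 78.0]] [np.float32(894.8417), np.float32(958.6219)] [[479.0, 4.0, 74.0], [503.0, -85.0, 76.0]]
flask [[670.5, 317.1, 130.0]] [np.float32(660.9818)] [[671.0, 317.0, 130.0]]
plate [[444.2, -135.9, 30.0], [436.4, 130.0, 30.0], [729.8, 146.4, 30.0], [734.8, -118.5, 30.0]] [[402.0, -135.0, 1.0], [438.0, 130.0, 31.0], [724.0, 148.0, 25.0], [703.0, -117.0, -0.0]]
glass [[479.7, 84.7, 40.0]] [[481.0, 84.0, 41.0]]
head [[606.2, 9.8, 199.0]] [[609.0, 9.0, 201.0]]
seat [[604.2, 9.2, 25.0]] [[605.0, 9.0, 26.0]]
fork [[474.7, -360.2, 165.0], [484.2, -301.5, 165.0], [433.2, -327.8, 165.0]] [[193.0, -418.0, 3.0], [197.0, -344.0, -2.0], [144.0, -376.0, 5.0]]
```

Run:
```python
from h import *
np.set_printoptions(precision=1,suppress=True)
def Rz(a): 
    c,s=np.cos(a),np.sin(a); return np.array([[c,s,0],[s,-c,0],[0,0,-1.]])
R=Rz(np.radians(7))
for p in ([450,-330,330],[590,8,350],[500,40,330]):
    print(p,ctrl.solve_ik(p,R))
t0=sensors.read_state()['t']
ctrl.move_ptp([445,-330,330],R); snap('wrist','w_fork')
ctrl.move_ptp([585,8,350],R); snap('wrist','w_coup')
ctrl.move_ptp([485,20,300],R); p,d,s=snap('wrist','w_plate')
print(sensors.read_state()['t']-t0)
```

```text
[450, -330, 330] [-0.8  0.1  1.5 -0.   1.5  0.7]
[590, 8, 350] [-0.1  0.2  1.4 -0.   1.6  1.3]
[500, 40, 330] [-0.1 -0.   1.6 -0.   1.5  1.4]
3.3000000000000003
```

View pics/w_fork.png

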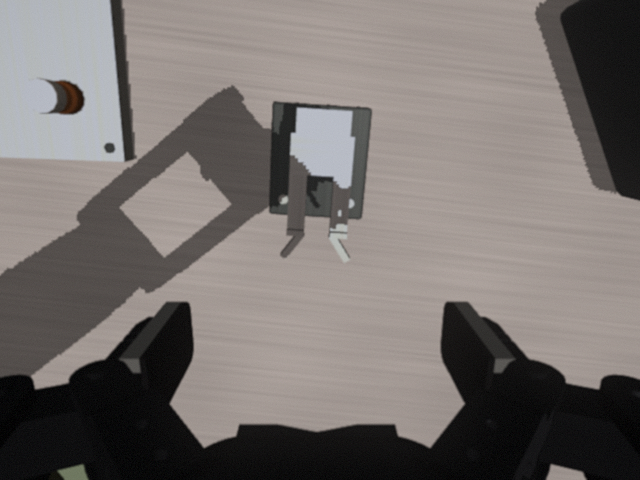

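View pics/w_coup.png

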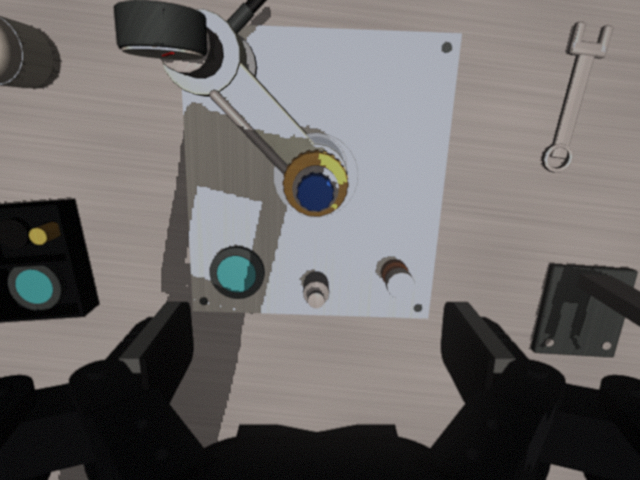

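View pics/w_plate.png

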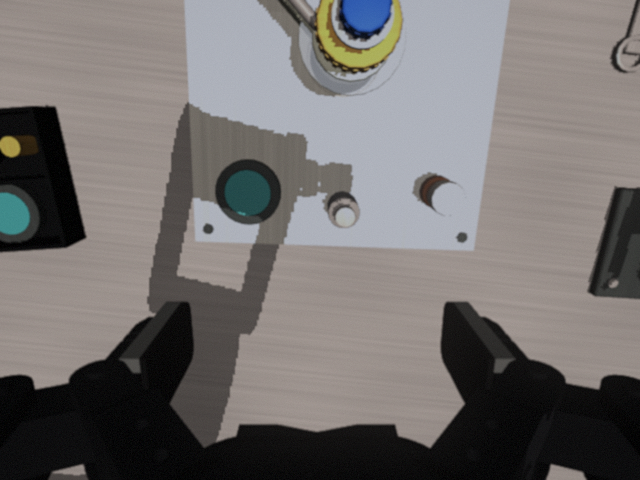

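The wrist views show: the fork's two prongs at about (297,200) and (340,210), opening down in the picture. In w_coup, the nozzle head is at (317,194) in the collar, with the plate corners at (461,33), (429,318), (193,310). In w_plate, the glass is at (248,191), the weight at (343,210), the jar at (440,193). Next I'll fit these from the depth clouds.

```bash
cat >> h.py <<'E'
def circ(P):
    A=np.c_[2*P,np.ones(len(P))]; x=np.linalg.lstsq(A,(P**2).sum(1),rcond=None)[0]
    return x[:2],np.sqrt(x[2]+x[:2]@x[:2])
def enc(P): 
    (c,r)=cv2.minEnclosingCircle(P.astype(np.float32)); return np.array(c),r
def load(fn,name='wrist'):
    f=np.load(f'pics/{fn}.npz'); s={'eef_pos':f['pos'],'eef_rot':f['rot']}
    E=ext(name,s); return cloud(f['p'],f['d'],E)+(E,f['p'],f['d'])
E
python3 - <<'E'
from h import *
np.set_printoptions(precision=1,suppress=True)
for fn in ('w_coup','w_plate'):
    X,C,U,E,p,d=load(fn); print(fn)
    near=np.hypot(X[:,0]-604,X[:,1]-10)
    for lo,hi in ((196,204),(162,168)):
        m=(near<35)&(X[:,2]>lo)&(X[:,2]<hi); P=X[m]; 
        if m.sum()>5: print(lo,m.sum(),P[:,2].mean(),enc(P[:,:2]),P[:,:2].mean(0))
    m=(np.hypot(X[:,0]-480,X[:,1]-84)<45)&(X[:,2]>36)&(X[:,2]<45); print('glass',m.sum(),np.median(X[m,2]),enc(X[m,:2]),X[m].mean(0))
    for n,c in (('wt',(479,6)),('jar',(503,-85))):
        m=(np.hypot(X[:,0]-c[0],X[:,1]-c[1])<30)&(X[:,2]>70)&(X[:,2]<90); print(n,m.sum(),X[m].mean(0) if m.any() else '', enc(X[m,:2]) if m.any() else '')
    m=(abs(X[:,2]-30)<4)&(np.hypot(X[:,0]-590,X[:,1]-5)<230)
    print('plate z',np.median(X[m,2])); H=cv2.minAreaRect(X[m,:2].astype(np.float32)); print(H); print(cv2.boxPoints(H))
X,C,U,E,p,d=load('w_fork')
m=(abs(X[:,2]-165)<8)&(np.hypot(X[:,0]-460,X[:,1]+330)<100); P=X[m]; print(m.sum(),P.min(0),P.max(0),np.median(P[:,2]))
H=cv2.minAreaRect(P[:,:2].astype(np.float32)); print(H,cv2.boxPoints(H))
import matplotlib if False else None
E
python3 - <<'E'
from h import *
X,C,U,E,p,d=load('w_fork')
m=(abs(X[:,2]-166)<8)&(np.hypot(X[:,0]-460,X[:,1]+330)<100)
im=np.zeros((600,600,3),np.uint8)
# top-view, 4 px/mm centred 465,-330
for x,c in zip(X[m],C[m]):
    u=int(300-(x[1]+330)*4); v=int(300-(x[0]-465)*4)
    if 0<=u<600 and 0<=v<600: cv2.circle(im,(u,v),2,(int((x[2]-158)*16),100,255-int((x[2]-158)*16)),-1)
cv2.imwrite('pics/forktop.png',im)
E
```

```text
File "<stdin>", line 17
    import matplotlib if False else None
                      ^^
SyntaxError: invalid syntax
```

Run:
```python
from h import *
np.set_printoptions(precision=1,suppress=True)
for fn in ('w_coup','w_plate'):
    X,C,U,E,p,d=load(fn); print(fn)
    near=np.hypot(X[:,0]-604,X[:,1]-10)
    for lo,hi in ((196,204),(162,168)):
        m=(near<35)&(X[:,2]>lo)&(X[:,2]<hi); P=X[m]; 
        if m.sum()>5: print(lo,m.sum(),P[:,2].mean(),enc(P[:,:2]),P[:,:2].mean(0))
    m=(np.hypot(X[:,0]-480,X[:,1]-84)<45)&(X[:,2]>36)&(X[:,2]<45); print('glass',m.sum(),np.median(X[m,2]),enc(X[m,:2]),X[m].mean(0))
    for n,c in (('wt',(479,6)),('jar',(503,-85))):
        m=(np.hypot(X[:,0]-c[0],X[:,1]-c[1])<30)&(X[:,2]>70)&(X[:,2]<90); print(n,m.sum(),X[m].mean(0) if m.any() else '', enc(X[m,:2]) if m.any() else '')
    m=(abs(X[:,2]-30)<4)&(np.hypot(X[:,0]-590,X[:,1]-5)<230)
    print('plate z',np.median(X[m,2])); H=cv2.minAreaRect(X[m,:2].astype(np.float32)); print(H); print(cv2.boxPoints(H))
X,C,U,E,p,d=load('w_fork')
m=(abs(X[:,2]-165)<8)&(np.hypot(X[:,0]-460,X[:,1]+330)<100); P=X[m]; print(m.sum(),P.min(0),P.max(0),np.median(P[:,2]))
H=cv2.minAreaRect(P[:,:2].astype(np.float32)); print(H,cv2.boxPoints(H))
im=np.zeros((600,600,3),np.uint8)
for x,c in zip(X[m],C[m]):
    u=int(300-(x[1]+330)*4); v=int(300-(x[0]-465)*4)
    if 0<=u<600 and 0<=v<600: cv2.circle(im,(u,v),2,(int((x[2]-156)*14),100,255-int((x[2]-156)*14)),-1)
cv2.imwrite('pics/forktop.png',im)
```

```text
w_coup
196 1068 200.30240634743947 (array([606.4,  11.1]), 12.606987953186035) [606.9  11.2]
162 1611 165.7591133789523 (array([606.5,  11.4]), 24.100690841674805) [610.3  11.6]
glass 2259 41.015764902276935 (array([480.6,  83.7]), 30.64848518371582) [481.9  82.8  41. ]
wt 242 [479.   -4.2  80.4] (array([477.8,  -4.1]), 8.783724784851074)
jar 624 [503.4 -86.8  76.6] (array([502.5, -87.5]), 14.225322723388672)
plate z 30.93529919670079
((586.0577392578125, 9.470352172851562), (300.72637939453125, 270.8107604980469), 4.840326309204102)
[[ 424.8  131.7]
 [ 447.7 -138.1]
 [ 747.3 -112.8]
 [ 724.5  157.1]]
w_plate
196 1484 200.19212399474353 (array([606. ,  11.1]), 12.552074432373047) [602.   10.9]
162 2344 165.73259230294926 (array([605.8,  11.1]), 23.824138641357422) [596.7  12. ]
glass 3337 41.033098915533884 (array([480.4,  83.3]), 30.22207260131836) [481.4  82.9  41. ]
wt 346 [478.2  -4.3  80.7] (array([477.8,  -4.5]), 8.584959983825684)
jar 948 [502.6 -86.6  76.6] (array([502.2, -87.6]), 14.217727661132812)
plate z 30.916682819193333
((545.3706665039062, 5.5095672607421875), (218.6200714111328, 271.171142578125), 4.882448196411133)
[[ 424.9  131.3]
 [ 448.  -138.9]
 [ 665.8 -120.3]
 [ 642.7  149.9]]
6628 [ 414.6 -356.4  157.6] [ 519.5 -305.9  171.6] 165.96808908432473
((467.24249267578125, -329.23345947265625), (103.48550415039062, 50.07392120361328), 2.467533826828003) [[ 414.5 -306.4]
 [ 416.6 -356.5]
 [ 520.  -352. ]
 [ 517.9 -302. ]]
```

View pics/forktop.png

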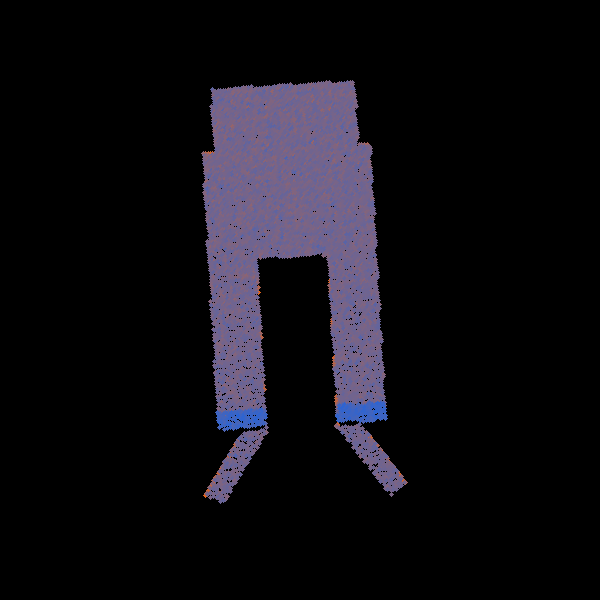

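Run:
```python
from h import *
np.set_printoptions(precision=1,suppress=True)
c=optics.camera_params('wrist'); T=np.array(c['T_tool_cam']); d=np.load('pics/w_plate.npz')['d']
K=np.array(c['mtx']); 
def tool(d):
    v,u=np.nonzero((d>0)&(d<260)); x=slopes(np.c_[u,v],K,c['k1']); P=np.c_[x,np.ones(len(x))]*d[v,u][:,None]
    return P@T[:3,:3].T+T[:3,3]
P=tool(d); m=(P[:,2]>-30)&(P[:,2]<40); Q=P[m]; print(len(Q),Q.min(0),Q.max(0)); 
for s in (-1,1):
    q=Q[(Q[:,1]*s>0)]; print(q[:,2].max(), q[abs(q[:,2]-q[:,2].max())<3].mean(0), np.percentile(q,[1,99],axis=0))
t0=sensors.read_state()['t']
for w in (30,50):
    ctrl.gripper_to(w,30); p,d,s=snap('wrist',f'w_g{w}'); P=tool(d); m=(P[:,2]>-30)&(P[:,2]<40); Q=P[m]
    print(s['grip_width'],Q.max(0), Q[Q[:,2]>Q[:,2].max()-2].mean(0),sensors.read_state()['t']-t0)
ctrl.gripper_to(70); print(sensors.read_state()['t'])
def Rz(a): 
    c,s=np.cos(a),np.sin(a); return np.array([[c,s,0],[s,-c,0],[0,0,-1.]])
R=Rz(np.radians(3))
# pushing poses feasibility
def Rpush(az,tilt):
    a,t=np.radians(az),np.radians(tilt); h=np.array([np.cos(a),np.sin(a),0]); z=h*np.sin(t)+np.array([0,0,-np.cos(t)])
    for sg in (1,-1):
        y=sg*np.array([-np.sin(a),np.cos(a),0]); yield np.c_[np.cross(y,z),y,z]
for tilt in (40,50,60):
  for az in (-45,-31,-15,0,5):
    for i,R in enumerate(Rpush(az,tilt)):
      h=np.array([np.cos(np.radians(az)),np.sin(np.radians(az)),0])
      o=[]
      for c in ([480,84],[606,11]):
        tip=np.array([*c,40.])-32*h; q=ctrl.solve_ik(tip-25*R[:,2],R); o.append(q is not None)
      print(tilt,az,i,o)
```

```text
10206 [-11.3 -57.4 -30. ] [13.  56.7 11.6]
11.586031422888624 [  0.3 -43.5   9.6] [[ -9.9 -56.6 -29.1]
 [ 12.3 -43.    9.6]]
11.453482322740655 [ 0.2 41.8  9.6] [[-10.1  41.3 -29. ]
 [ 12.2  55.1   9.5]]
29.79558865188083 [14.8 48.2 24.3] [ 0.4 -3.9 23.1] 0.625
50.23309313707979 [15.1 56.2 21.8] [ 1.7 -4.6 20.4] 1.0083000000000002
4.7917
40 -45 0 [True, True]
40 -45 1 [True, False]
40 -31 0 [False, False]
40 -31 1 [False, False]
40 -15 0 [False, False]
40 -15 1 [False, False]
40 0 0 [False, False]
40 0 1 [False, True]
40 5 0 [False, False]
40 5 1 [False, True]
50 -45 0 [False, False]
50 -45 1 [False, False]
50 -31 0 [False, False]
50 -31 1 [False, False]
50 -15 0 [True, True]
50 -15 1 [True, True]
50 0 0 [False, True]
50 0 1 [False, True]
50 5 0 [False, True]
50 5 1 [False, True]
60 -45 0 [False, False]
60 -45 1 [False, False]
60 -31 0 [False, True]
60 -31 1 [False, True]
60 -15 0 [True, True]
60 -15 1 [True, True]
60 0 0 [False, True]
60 0 1 [False, True]
60 5 0 [False, True]
60 5 1 [False, True]
```

Everything agrees: the rig axis is at about (605.9, 11) from both the plate rectangle and the collar, and heights read about 0.9 mm high. The fork is at about (463.7, −329.2), yaw 2.8°. Next I'll grip the collar and push it down.

```bash
cat >> h.py <<'E'
def Rz(a):
    a=np.radians(a); c,s=np.cos(a),np.sin(a); return np.array([[c,s,0],[s,-c,0],[0,0,-1.]])
def st(tag=''):
    s=sensors.read_state(); print(tag,'t%.2f'%s['t'],s['eef_pos'].round(1),'F',s['force'].round(1),'w%.1f'%s['grip_width']); return s
E
python3 - <<'E'
from h import *
R=Rz(3)
ctrl.move_ptp([605.8,10.7,260],R); st()
ctrl.move_l([605.8,10.7,177],vel=120,threshold=15); st('down')
ctrl.gripper_to(44,60); st('grip')
snap('side','s_grip')
ctrl.move_l([605.8,10.7,169],vel=40); st('push')
ctrl.hold(0.2); st(); snap('side','s_push')
E
```

```text
t5.37 [605.5  10.7 259.1] F [-0.1 -0.2  0.3] w70.1
down t6.21 [606.4  10.6 178.2] F [-0.2  0.5  0.4] w70.1
grip t6.57 [606.7  10.4 178.7] F [-0.4 -0.8  5.4] w45.4
push t6.97 [606.7  10.4 171.4] F [-2.6 -1.6 10.1] w45.4
 t7.17 [606.8  10.4 171.6] F [-3.1 -0.8 10.3] w45.3
```

Run:
```python
import cv2
a=cv2.imread('pics/s_grip.png')[130:300,230:400];b=cv2.imread('pics/s_push.png')[130:300,230:400]
cv2.imwrite('pics/c1.png',cv2.resize(cv2.hconcat([a,b]),(800,400),interpolation=cv2.INTER_CUBIC))
```

```text
(no output)
```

View pics/c1.png

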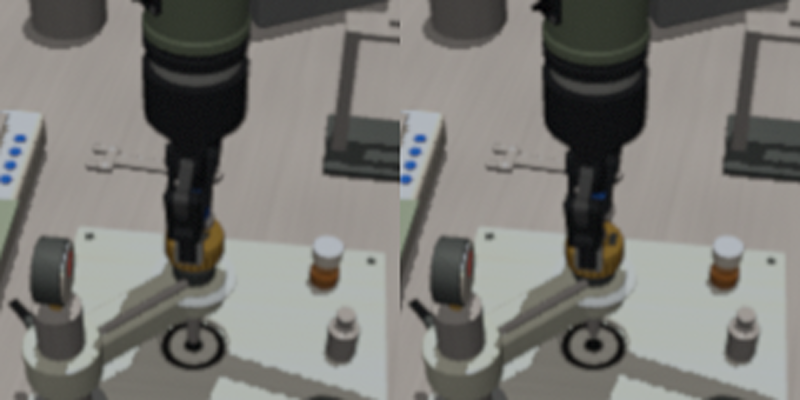

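Both crops show the fingers on the collar, at about (195,245). In the right one the blue head stands higher and the stem under the nose is shorter, so the nozzle looks released. I'll open, back up and verify.

Run:
```python
from h import *
ctrl.move_l([605.8,10.7,168.3],vel=40); st('push')
ctrl.gripper_to(75,60); st('open')
ctrl.move_l([585,10.7,300],vel=200); 
p,d,s=snap('wrist','w_rel'); X,C,U,E,p,d=load('w_rel')
near=np.hypot(X[:,0]-604,X[:,1]-10)
for lo,hi in ((190,204),(204,216),(162,168),(174,182)):
    m=(near<35)&(X[:,2]>lo)&(X[:,2]<hi); P=X[m]
    if m.sum()>5: print(lo,m.sum(),np.median(P[:,2]),enc(P[:,:2]))
st()
```

```text
push t7.47 [606.8  10.4 171. ] F [-3.6 -0.8 10.7] w45.0
open t7.87 [605.4  10.8 167.6] F [ 0.1  0.7 -0.8] w75.1
190 894 191.8522299642333 (array([606.54156494,  11.28140831]), 16.084423065185547)
204 1743 209.46628513318342 (array([606.49060059,  11.31617832]), 12.705779075622559)
162 2006 165.7498551527068 (array([606.49530029,  11.0735054 ]), 23.929880142211914)
 t8.73 [584.1  10.8 297.8] F [0.  0.3 0.4] w74.9
```

The nozzle's head top moved up 9.3 mm and the collar returned to 165, so it is released. Next I'll grip the head and draw it up.

Run:
```python
from h import *
R=Rz(3)
print(ctrl.solve_ik([606,10.7,368],R), ctrl.solve_ik([463,-329,203],R))
ctrl.gripper_to(50,60)
ctrl.move_l([606,10.7,250],rot=R,vel=200)
ctrl.move_l([606,10.7,219],vel=100,threshold=12); st('down')
ctrl.gripper_to(20,60); st('grip')
ctrl.move_l([606,10.7,260],vel=80); st('lift1')
ctrl.move_l([606,10.7,368],vel=150); st('lift')
snap('side','s_lift');snap('scene','sc_lift'); p,d,s=snap('wrist','w_lift')
```

```text
[-1.25051000e-01  2.12977406e-01  1.30664145e+00 -4.44089210e-16
  1.62197380e+00  1.39338545e+00] [-7.70146050e-01  2.40416365e-01  1.61503403e+00 -4.44089210e-16
  1.28614225e+00  7.48290399e-01]
down t9.98 [606.   10.7 219.5] F [0.7 0.  0.2] w50.3
grip t10.36 [606.6  10.6 219.9] F [-0.5 -0.2  1.1] w21.1
lift1 t11.03 [605.8  10.8 260.1] F [ 0.1 -0.7 -1.6] w21.3
lift t11.89 [605.4  10.8 366.4] F [-0.2  0.1 -1.3] w21.7
```

View pics/s_lift.png

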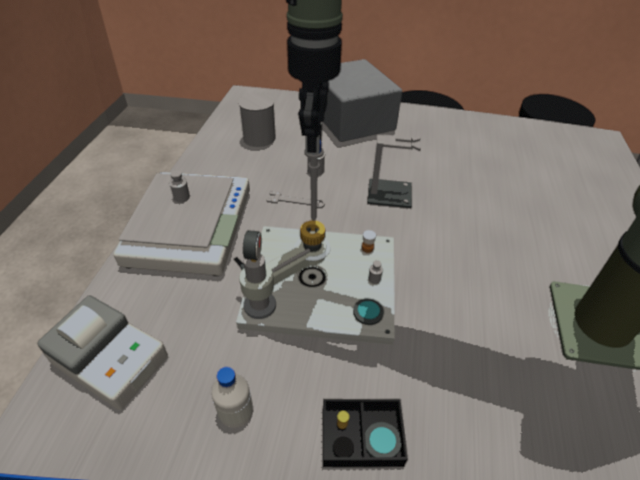

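View pics/w_lift.png

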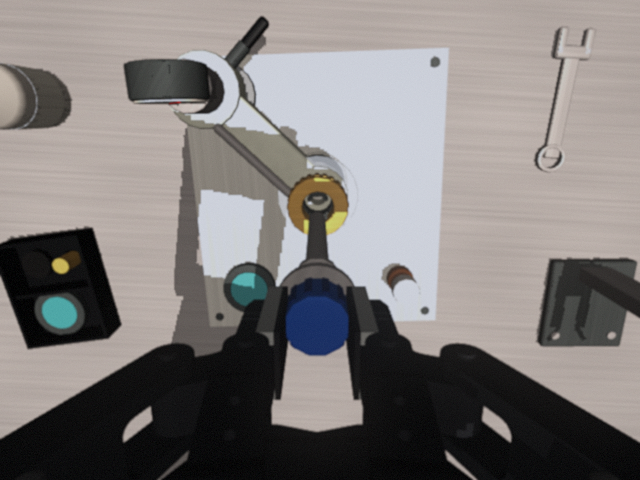

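The nozzle is hanging straight in the jaws: side view head at about (314,155), tip at (313,222) just above the collar, and the collar is empty in the wrist view at (317,203). The tip is about 25 mm clear of the collar. Next I'll carry it to the fork.

```bash
python3 - <<'E'
from h import *
R=Rz(2.8); F=np.array([463.4,-329.5]); fx=R[:2,0]
a=F-72*fx
ctrl.move_l([*a,368],rot=R,vel=250); st('over')
ctrl.move_l([*a,210],vel=180); st('front')
ctrl.move_l([*(F-40*fx),210],vel=100,threshold=10)
snap('wrist','w_f1');snap('side','s_f1');snap('scene','sc_f1'); st()
E
python3 - <<'E'
import cv2
a=cv2.imread('pics/s_f1.png')[60:240,330:510];b=cv2.imread('pics/sc_f1.png')[110:290,60:240]
cv2.imwrite('pics/c2.png',cv2.resize(cv2.hconcat([a,b]),(800,400),interpolation=cv2.INTER_CUBIC))
E
```

```text
over t13.81 [ 391.9 -332.3  368. ] F [ 0.3  1.  -2.1] w21.6
front t14.83 [ 392.2 -333.6  211.3] F [ 0.6  0.1 -0.6] w21.7
 t15.45 [ 423.  -331.4  209.9] F [ 0.1 -0.6 -1.6] w21.4
```

View pics/c2.png

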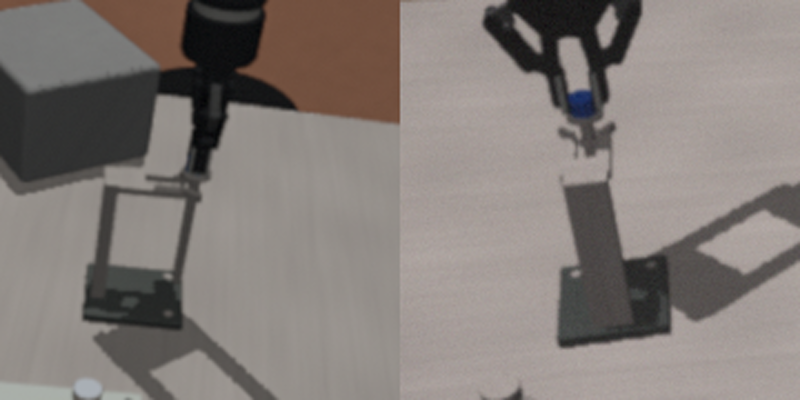

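View pics/w_f1.png

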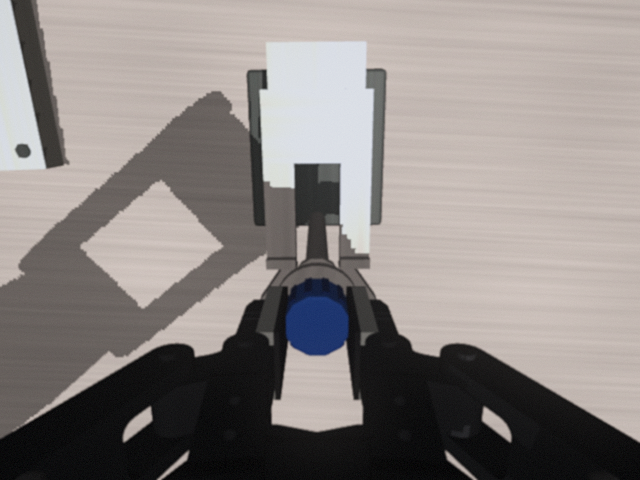

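The wrist view shows the slot (columns 294–341) centred on the head (column 317), with the flange above the prongs. I'll go in and lower it.

```bash
python3 - <<'E'
from h import *
R=Rz(2.8); F=np.array([463.4,-329.5]); fx=R[:2,0]
print(ctrl.move_l([*F,210],vel=100,threshold=10)); st('in')
print(ctrl.move_l([*F,195.5],vel=40,threshold=4)); s=st('down')
snap('wrist','w_f2');snap('side','s_f2');snap('scene','sc_f2')
X,C,U,E,p,d=load('w_f2'); m=(np.hypot(X[:,0]-463,X[:,1]+329)<14)&(X[:,2]>175)&(X[:,2]<200)&(C[:,2]>80)&(C[:,0]<60); print(m.sum(),np.percentile(X[m,2],[5,50,95]))
E
python3 - <<'E'
import cv2
a=cv2.imread('pics/s_f2.png')[60:240,330:510];b=cv2.imread('pics/sc_f2.png')[110:290,60:240]
cv2.imwrite('pics/c3.png',cv2.resize(cv2.hconcat([a,b]),(800,400),interpolation=cv2.INTER_CUBIC))
E
```

```text
False
in t16.00 [ 463.3 -329.3  209.7] F [ 0.1  0.5 -1.4] w21.7
True
down t16.34 [ 463.2 -329.8  198.8] F [-0.1 -0.4  4.2] w21.2
3002 [186.89562325 187.88536525 188.80255985]
```

View pics/c3.png

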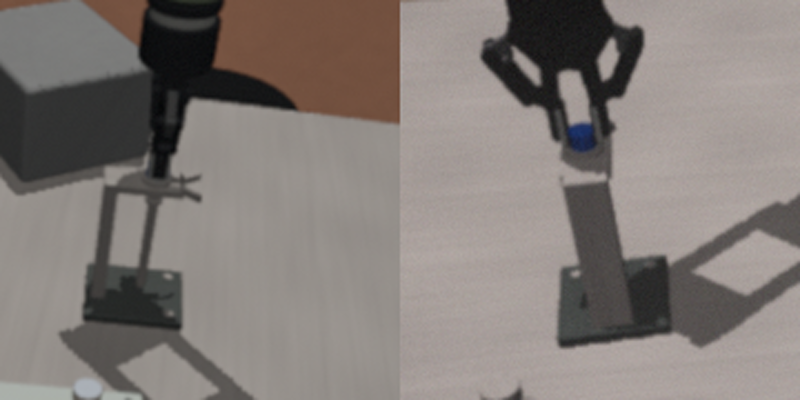

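View pics/w_f2.png

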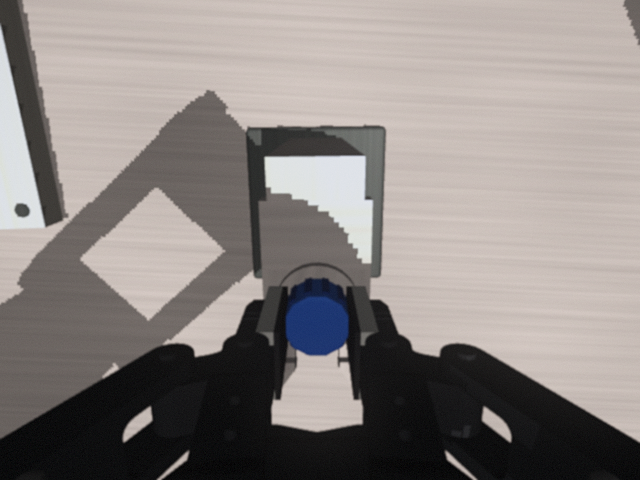

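The head top reads 187.9 against the expected 187 + 0.9, so the flange rests on the prongs inside the lips. I'll release, back off and check.

Run:
```python
from h import *
ctrl.gripper_to(50,40); st('open')
ctrl.move_l([463.3,-329.5,300],vel=200); st()
ctrl.hold(0.1)
snap('wrist','w_f3'); st()
X,C,U,E,p,d=load('w_f3'); m=(np.hypot(X[:,0]-463,X[:,1]+329)<30)&(X[:,2]>183)&(X[:,2]<195); print(m.sum(),np.percentile(X[m,2],[5,50,95]),enc(X[m,:2]))
m=(np.hypot(X[:,0]-463,X[:,1]+329)<18)&(X[:,2]>168.5)&(X[:,2]<172); print(m.sum(),enc(X[m,:2]))
```

```text
open t16.88 [ 462.7 -328.9  197.3] F [0.2 0.1 0.2] w50.0
 t17.54 [ 462.9 -329.1  298.9] F [ 0.2  0.3 -0.7] w50.1
 t17.69 [ 462.4 -328.6  297.5] F [-0.8  0.  -1. ] w50.1
1360 [185.23976659 187.76888475 188.91126429] (array([ 462.86593628, -328.87634277]), 12.659581184387207)
606 (array([ 462.87200928, -328.95236206]), 16.161516189575195)
```

```bash
cat > ik.py <<'E'
from h import *
def Rpush(az,tilt,sg=-1):
    a,t=np.radians(az),np.radians(tilt); h=np.array([np.cos(a),np.sin(a),0]); z=h*np.sin(t)+np.array([0,0,-np.cos(t)])
    y=sg*np.array([-np.sin(a),np.cos(a),0]); return np.c_[np.cross(y,z),y,z]
E
python3 - <<'E'
from ik import *
np.set_printoptions(precision=2,suppress=True)
h=lambda az: np.array([np.cos(np.radians(az)),np.sin(np.radians(az)),0])
for sg in (-1,1):
 for tilt in (40,45,50,55,60):
  print(sg,tilt,end=': ')
  for az in (-45,-31,-20,-10,0,5):
    o=''
    for c,zz in (([480,84],34),([480,84],110),([606,11],34)):
        R=Rpush(az,tilt,sg); tip=np.array([*c,zz+8.])-32*h(az); q=ctrl.solve_ik(tip-22*R[:,2],R); o+='Y' if q is not None else '-'
    print(az,o,end=' ')
  print()
E
```

```text
-1 40: -45 Y-- -31 --- -20 --- -10 -Y- 0 -YY 5 -YY 
-1 45: -45 -Y- -31 --- -20 --- -10 Y-Y 0 --Y 5 --Y 
-1 50: -45 --- -31 --- -20 --Y -10 --Y 0 --Y 5 --Y 
-1 55: -45 --- -31 --- -20 Y-Y -10 --Y 0 --Y 5 --Y 
-1 60: -45 --- -31 --Y -20 Y-Y -10 --Y 0 --Y 5 --Y 
1 40: -45 YYY -31 -Y- -20 -Y- -10 -Y- 0 -Y- 5 -Y- 
1 45: -45 -Y- -31 --- -20 --- -10 Y-Y 0 --Y 5 --Y 
1 50: -45 --- -31 --- -20 --Y -10 --Y 0 --Y 5 --Y 
1 55: -45 --- -31 --- -20 Y-Y -10 --Y 0 --Y 5 --Y 
1 60: -45 --- -31 --Y -20 Y-Y -10 --Y 0 --Y 5 --Y
```

The nozzle is hanging upright, with flange and head concentric at about (462.9, −328.9). solve_ik looks unreliable for tilted poses, so I'll fit the arm's kinematics to its answers and check reach properly.

```bash
cat > kin.py <<'E'
from ik import *
from scipy.optimize import least_squares
from scipy.spatial.transform import Rotation as Ro
import json,os
def fk(q,p):
    a,d1,L2,ex,L3,Lt,yo=p
    # in-plane x fwd, z up; q2: upper arm from vertical ; forearm direction at q2+q3
    def Ry(t): c,s=np.cos(t),np.sin(t); return np.array([[c,0,s],[0,1,0],[-s,0,c]])
    def Rzz(t): c,s=np.cos(t),np.sin(t); return np.array([[c,-s,0],[s,c,0],[0,0,1]])
    A=Rzz(q[0]); pos=A@np.array([a,yo,d1]); B=A@Ry(q[1]); pos=pos+B@np.array([0,0,L2]); C=B@Ry(q[2]); pos=pos+C@np.array([ex,0,L3])
    D=C@Rzz(q[3])@Ry(q[4]); Rt=D@Rzz(q[5]); pos=pos+D@np.array([0,0,Lt]); return pos,Rt
E
python3 - <<'E'
from kin import *
rng=np.random.default_rng(0); S=[]
while len(S)<60:
    az=rng.uniform(-60,60); tilt=rng.uniform(-10,60); R=Rpush(az,tilt,rng.choice([-1,1])); p=np.array([rng.uniform(400,700),rng.uniform(-200,200),rng.uniform(40,350)])
    q=ctrl.solve_ik(p,R)
    if q is not None: S.append((q,p,R))
Q=np.array([s[0] for s in S]); P=np.array([s[1] for s in S]); print(Q.min(0),Q.max(0))
R0=S[0][2]; 
def res(x): return np.concatenate([fk(q,x)[0]-p for q,p in zip(Q,P)])
r=least_squares(res,[0,300,350,0,350,200,0]); print(r.x.round(2),np.abs(r.fun).max())
_,Rt=fk(S[0][0],r.x); print((Rt.T@S[0][2]).round(3)); _,Rt=fk(S[5][0],r.x); print((Rt.T@S[5][2]).round(3))
json.dump(list(r.x),open('kin.json','w'))
E
```

```text
[-0.64156908 -0.55517293  1.18477127 -0.92184564  0.13795313 -2.79272612] [0.36421518 0.54562329 2.34033586 2.1690394  1.65775759 2.7808016 ]
[  0.  282.7 455.   94.1 499.6 291.   86.2] 1.4574652595911175e-10
[[-0. -1.  0.]
 [ 1. -0. -0.]
 [ 0.  0.  1.]]
[[ 0. -1.  0.]
 [ 1.  0.  0.]
 [-0.  0.  1.]]
```

```bash
cat >> kin.py <<'E'
KP=json.load(open('kin.json')) if os.path.exists('kin.json') else None
LO=np.array([-2.73,-.86,.23,-1.11,.08,-2.82])+.03; HI=np.array([2.73,2.22,2.46,4.25,2.63,2.82])-.03
G=np.array([[0,-1,0],[1,0,0],[0,0,1.]])
def myik(p,R,seeds=None,n=12):
    rng=np.random.default_rng(1); best=None; out=[]
    S=list(seeds) if seeds is not None else []
    S+=[rng.uniform(LO,HI) for _ in range(n)]
    for s in S:
        def f(q):
            x,Rt=fk(q,KP); return np.r_[(x-p)/100,(Rt@G-R).ravel()]
        r=least_squares(f,np.clip(s,LO+1e-3,HI-1e-3),bounds=(LO,HI))
        if r.cost<1e-10 and not any(np.abs(r.x-o).max()<1e-2 for o in out): out.append(r.x)
    return out
E
python3 - <<'E'
from kin import *
np.set_printoptions(precision=2,suppress=True)
h=lambda az: np.array([np.cos(np.radians(az)),np.sin(np.radians(az)),0])
for tilt in (0,20,40,45,50,55,60):
  print(tilt,end=': ')
  for az in (-45,-31,-20,-10,0):
    o=''
    for c,zz in (([480,84],34),([480,84],110),([530,55],34),([606,11],34)):
        R=Rpush(az,tilt,-1); tip=np.array([*c,zz+8.])-32*h(az); o+=str(max(len(myik(tip-22*R[:,2],R)),len(myik(tip-22*R[:,2],Rpush(az,tilt,1)))))
    print(az,o,end=' ')
  print()
E
```

```text
0: -45 1111 -31 1111 -20 1111 -10 1111 0 1111 
20: -45 1111 -31 1111 -20 1111 -10 1111 0 1111 
40: -45 1111 -31 0100 -20 0100 -10 0100 0 0101 
45: -45 0100 -31 0000 -20 0000 -10 0011 0 0011 
50: -45 0000 -31 0000 -20 0011 -10 0011 0 0001 
55: -45 0000 -31 0000 -20 1011 -10 0011 0 0001 
60: -45 0000 -31 0000 -20 1011 -10 0001 0 0001
```

Run:
```python
from kin import *
np.set_printoptions(precision=2,suppress=True,linewidth=150)
h=lambda az: np.array([np.cos(np.radians(az)),np.sin(np.radians(az)),0])
def pose(c,z,az,tilt,sg,back=28): R=Rpush(az,tilt,sg); return np.array([*c,z])-back*h(az)-22*R[:,2],R
for az in (-70,-60,-50,-45,-40,-35):
  print(az,end=': ')
  for tilt in (38,40,42,44,46,48):
    print(tilt,''.join(str(len(myik(*pose(c,z,az,tilt,1),n=8))) for c,z in (([480,84],40),([530,55],40),([606,11],40),([590,26],40))),end=' ')
  print()
print('high')
for az in (-35,-30,-25,-22,-18):
  print(az,end=': ')
  for tilt in (48,52,56,60,64,68):
    print(tilt,''.join(str(len(myik(*pose(c,z,az,tilt,-1),n=8))) for c,z in (([480,84],40),([530,55],40),([560,38],40),([606,11],40))),end=' ')
  print()
for c,z,az,tilt,sg in (([606,11],40,-45,40,1),([606,11],40,-20,56,1),([606,11],40,-20,56,-1),([530,55],40,-20,56,-1),([480,84],40,-20,60,-1)):
    print(c,az,tilt,sg,myik(*pose(c,z,az,tilt,sg)))
```

```text
-70: 38 1111 40 1111 42 1111 44 1111 46 1111 48 1111 
-60: 38 1111 40 1111 42 1111 44 1111 46 1111 48 1100 
-50: 38 1111 40 1111 42 1100 44 0000 46 0000 48 0000 
-45: 38 1111 40 1011 42 0000 44 0000 46 0000 48 0000 
-40: 38 1111 40 0000 42 0000 44 0000 46 0000 48 0000 
-35: 38 0010 40 0000 42 0000 44 0000 46 0000 48 0000 
high
-35: 48 0000 52 0000 56 0000 60 0000 64 0000 68 0000 
-30: 48 0000 52 0000 56 0000 60 0001 64 0011 68 0011 
-25: 48 0000 52 0001 56 0011 60 0111 64 0111 68 0111 
-22: 48 0000 52 0111 56 0111 60 1111 64 1111 68 1111 
-18: 48 0111 52 1111 56 1111 60 1111 64 1111 68 1111 
[606, 11] -45 40 1 [array([ 0.19,  0.41,  1.94, -1.08,  0.65,  0.25])]
[606, 11] -20 56 1 [array([0.07, 0.42, 2.22, 3.85, 0.55, 1.19])]
[606, 11] -20 56 -1 [array([ 0.07,  0.42,  2.22,  3.85,  0.55, -1.96])]
[530, 55] -20 56 -1 [array([ 0.24,  0.37,  2.34,  4.02,  0.65, -1.97])]
[480, 84] -20 60 -1 [array([ 0.43,  0.41,  2.39,  4.11,  0.83, -1.89])]
```

```bash
cat >> kin.py <<'E'
hh=lambda az: np.array([np.cos(np.radians(az)),np.sin(np.radians(az)),0])
TIP=23.5
def pose(c,z,az,tilt,back):
    R=Rpush(az,tilt,-1); return np.array([*c,z])-back*hh(az)-TIP*R[:,2],R
GL=np.array([480.3,83.0]); ST=np.array([606,10.8])
E
python3 - <<'E'
from kin import *
np.set_printoptions(precision=2,suppress=True,linewidth=150)
W=[(GL,z,-20,60,b) for z,b in ((150,44),(120,44),(90,44),(60,44),(42.5,44),(42.5,24),(120,70),(90,70))]
W+=[(GL+f*(ST-GL),42.5,az,60,24) for f,az in ((.25,-20),(.5,-20),(.7,-23),(.85,-25),(1,-25),)]+[(ST,42.5,-25,60,50),(ST,42.5,-25,60,80),(ST,90,-25,60,80)]
for w in W: print(w[0].round(0),w[1:],myik(*pose(*w),n=10))
E
```

```text
[480.  83.] (150, -20, 60, 44) []
[480.  83.] (120, -20, 60, 44) []
[480.  83.] (90, -20, 60, 44) []
[480.  83.] (60, -20, 60, 44) [array([ 0.48,  0.32,  2.42,  4.21,  0.81, -1.97])]
[480.  83.] (42.5, -20, 60, 44) [array([ 0.48,  0.4 ,  2.41,  4.16,  0.84, -1.9 ])]
[480.  83.] (42.5, -20, 60, 24) [array([ 0.42,  0.4 ,  2.39,  4.11,  0.82, -1.9 ])]
[480.  83.] (120, -20, 60, 70) []
[480.  83.] (90, -20, 60, 70) []
[512.  65.] (42.5, -20, 60, 24) [array([ 0.31,  0.41,  2.36,  4.  ,  0.78, -1.89])]
[543.  47.] (42.5, -20, 60, 24) [array([ 0.22,  0.42,  2.33,  3.91,  0.74, -1.88])]
[568.  32.] (42.5, -23, 60, 24) [array([ 0.2 ,  0.45,  2.27,  3.98,  0.72, -1.94])]
[587.  22.] (42.5, -25, 60, 24) [array([ 0.18,  0.46,  2.22,  4.03,  0.71, -1.98])]
[606.  11.] (42.5, -25, 60, 24) [array([ 0.14,  0.48,  2.19,  3.99,  0.68, -1.98])]
[606.  11.] (42.5, -25, 60, 50) [array([ 0.19,  0.46,  2.23,  4.03,  0.71, -1.97])]
[606.  11.] (42.5, -25, 60, 80) [array([ 0.24,  0.44,  2.27,  4.07,  0.75, -1.96])]
[606.  11.] (90, -25, 60, 80) [array([ 0.24,  0.29,  2.29,  4.21,  0.67, -2.14])]
```

```bash
cat >> kin.py <<'E'
def vpose(c,z,az,back):  # vertical tool, camera behind
    R=Rpush(az,0,1); return np.array([*c,z+TIP])-back*hh(az),R
E
python3 - <<'E'
from kin import *
np.set_printoptions(precision=2,suppress=True,linewidth=150)
D=ST-GL; az=np.degrees(np.arctan2(D[1],D[0])); print(az,sensors.read_state()['q'])
for c,z,b in ((GL,110,62),(GL,34,62),(GL,34,36),(GL+.45*D,34,36),(GL+.45*D,140,60)): p,R=vpose(c,z,az,b); print(p,ctrl.solve_ik(p,R),myik(p,R,n=6))
M=GL+.45*D
for z in (150,120,90,70,42.5):
  for b in (40,55): print(z,b,[(a,t,len(myik(*pose(M,z,a,t,b),n=6))) for a,t in ((-20,56),(-20,60),(-22,60),(-22,65))])
E
```

```text
-29.872346669554876 [-0.77  0.16  1.51 -0.    1.48  0.75]
[426.54 113.88 133.5 ] [ 0.06  0.07  1.98 -0.    1.1  -0.99] [array([ 0.06,  0.07,  1.98, -0.  ,  1.1 , -0.99])]
[426.54 113.88  57.5 ] [ 0.06  0.21  2.02 -0.    0.91 -0.99] [array([ 0.06,  0.21,  2.02, -0.  ,  0.91, -0.99])]
[449.08 100.93  57.5 ] [ 0.03  0.24  1.97 -0.    0.93 -1.02] [array([ 0.03,  0.24,  1.97, -0.  ,  0.93, -1.02])]
[505.65  68.44  57.5 ] [-0.04  0.33  1.85 -0.    0.96 -1.08] [array([-0.04,  0.33,  1.85, -0.  ,  0.96, -1.08])]
[484.84  80.39 163.5 ] [-0.01  0.13  1.84 -0.    1.18 -1.06] [array([-0.01,  0.13,  1.84, -0.  ,  1.18, -1.06])]
150 40 [(-20, 56, 0), (-20, 60, 0), (-22, 60, 0), (-22, 65, 0)]
150 55 [(-20, 56, 0), (-20, 60, 0), (-22, 60, 0), (-22, 65, 0)]
120 40 [(-20, 56, 0), (-20, 60, 0), (-22, 60, 0), (-22, 65, 1)]
120 55 [(-20, 56, 0), (-20, 60, 0), (-22, 60, 0), (-22, 65, 1)]
90 40 [(-20, 56, 0), (-20, 60, 1), (-22, 60, 1), (-22, 65, 1)]
90 55 [(-20, 56, 0), (-20, 60, 1), (-22, 60, 0), (-22, 65, 1)]
70 40 [(-20, 56, 1), (-20, 60, 1), (-22, 60, 1), (-22, 65, 1)]
70 55 [(-20, 56, 1), (-20, 60, 1), (-22, 60, 1), (-22, 65, 1)]
42.5 40 [(-20, 56, 1), (-20, 60, 1), (-22, 60, 1), (-22, 65, 1)]
42.5 55 [(-20, 56, 1), (-20, 60, 1), (-22, 60, 1), (-22, 65, 1)]
```

```bash
python3 - <<'E'
from kin import *
D=ST-GL; az=-29.9
ctrl.gripper_to(36,60)
p,R=vpose(GL,160,az,66); ctrl.move_ptp(p,R); st()
p,R=vpose(GL,34,az,66); print(ctrl.move_l(p,vel=120,threshold=8)); st('low')
p,R=vpose(GL,34,az,42); print(ctrl.move_l(p,vel=100,threshold=8)); st('near')
p,R=vpose(GL+.45*D,34,az,36); print(ctrl.move_l(p,vel=50,threshold=12)); st('pushed')
p,R=vpose(GL+.45*D,34,az,50); ctrl.move_l(p,vel=100)
p,R=vpose(GL+.45*D,180,az,66); ctrl.move_l(p,vel=200); st()
snap('side','s_p1');snap('scene','sc_p1')
E
python3 - <<'E'
from h import *
for n,f in (('side','s_p1'),('scene','sc_p1')):
    X,C,U,E,p,d=load(f,n)
    m=(X[:,2]>36.5)&(X[:,2]<46)&(np.hypot(X[:,0]-537,X[:,1]-50)<60); print(n,m.sum(),np.median(X[m,2]),enc(X[m,:2]),np.median(X[m],axis=0))
a=cv2.imread('pics/s_p1.png')[200:350,200:400];b=cv2.imread('pics/sc_p1.png')[180:330,220:420]
cv2.imwrite('pics/c4.png',cv2.resize(cv2.hconcat([a,b]),(800,300),interpolation=cv2.INTER_CUBIC))
E
```

```text
t19.68 [423.8 115.5 184. ] F [-0.6 -0.1  0.2] w35.8
False
low t20.88 [423.9 115.9  58.2] F [-0.1 -0.3  0.6] w36.1
False
near t21.27 [444.8 103.6  58. ] F [-0.4 -0.3 -0.5] w36.3
False
pushed t22.84 [505.6  68.6  57.6] F [-0.4  0.  -0.3] w36.3
 t24.02 [478.9  83.3 202.4] F [-0.   0.5 -0.9] w36.4
side 560 39.215909849514645 (array([534.70147705,  52.83390045]), 30.65839195251465) [534.96375847  53.68739682  39.21590985]
scene 0 nan (array([0., 0.]), 0.0) [nan nan nan]
  return _methods._mean(a, axis=axis, dtype=dtype,
  ret = ret.dtype.type(ret / rcount)
  ret = um.true_divide(
```

View pics/c4.png

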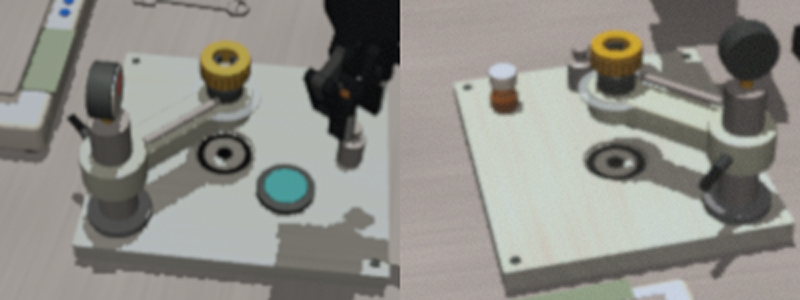

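Side view: the glass is at (285,187) in the crop, flat on the plate. The bias-corrected centre is about (537,52), as commanded, and the weight and jar are undisturbed. Next I'll plan the wrist flip into the tilted pose and check its clearance.

```bash
cat > plan.py <<'E'
from kin import *
M=GL+.45*(ST-GL)
def pts(q):
    x,Rt=fk(q,KP); R=Rt@G
    L=[(0,0,25),(12,50,10),(-12,50,10),(12,-50,10),(-12,-50,10)]+[(a,b,c) for a in(-43,43) for b in(-43,43) for c in(-48,-150)]+[(85,0,-118),(0,45,-290),(0,-45,-290),(45,0,-290),(-45,0,-290)]
    return x+np.array(L)@R.T
def clear(q):
    P=pts(q); o=[('z',P[:,2].min()-30)]
    for n,c,r,h in (('col',(688,110),42,228),('nose',(606,11),37,168),('wt',(478,-4),14,82),('jar',(502,-87),15,78),('flask',(671,317),31,132)):
        dr=np.hypot(P[:,0]-c[0],P[:,1]-c[1])-r; o.append((n,np.maximum(dr,P[:,2]-h).min()))
    return o
def path(qs):
    m={}
    for a,b in zip(qs[:-1],qs[1:]):
        for f in np.linspace(0,1,25):
            for n,v in clear(a+f*(b-a)): m[n]=min(m.get(n,1e9),v)
    return {k:round(float(v)) for k,v in m.items()}
E
python3 - <<'E'
from plan import *
np.set_printoptions(precision=3,suppress=True,linewidth=150)
q0=sensors.read_state()['q']; print(q0)
qa=myik(*pose(M,100,-22,65,50))[0]; ql=myik(*pose(M,43,-22,62,50))[0]; print(qa,ql)
for dq1,dq2 in ((0,-.3),(.15,-.3),(.3,-.3),(.3,-.5),(.3,-.15)):
    qb=qa+np.array([dq1,dq2,0,0,0,0]); qs=[q0,qb,qa]; print(dq1,dq2,[path([a,b]) for a,b in zip(qs[:-1],qs[1:])])
# seat end
qf=myik(*pose(ST,43,-25,62,24),seeds=[ql])[0]; print('push',path([ql,qf]))
E
```

```text
[-0.006  0.073  1.812 -0.     1.26  -1.055]
[ 0.356  0.282  2.381  4.133  0.818 -2.01 ] [ 0.338  0.449  2.349  4.039  0.843 -1.874]
0 -0.3 [{'z': 142, 'col': 97, 'nose': 81, 'wt': 95, 'jar': 114, 'flask': 141}, {'z': 61, 'col': 120, 'nose': 72, 'wt': 25, 'jar': 103, 'flask': 204}]
0.15 -0.3 [{'z': 142, 'col': 109, 'nose': 81, 'wt': 95, 'jar': 114, 'flask': 141}, {'z': 61, 'col': 140, 'nose': 91, 'wt': 26, 'jar': 103, 'flask': 172}]
0.3 -0.3 [{'z': 142, 'col': 109, 'nose': 81, 'wt': 95, 'jar': 114, 'flask': 141}, {'z': 61, 'col': 144, 'nose': 91, 'wt': 26, 'jar': 103, 'flask': 171}]
0.3 -0.5 [{'z': 146, 'col': 109, 'nose': 81, 'wt': 95, 'jar': 114, 'flask': 144}, {'z': 61, 'col': 142, 'nose': 91, 'wt': 26, 'jar': 103, 'flask': 169}]
0.3 -0.15 [{'z': 122, 'col': 109, 'nose': 81, 'wt': 94, 'jar': 114, 'flask': 135}, {'z': 61, 'col': 144, 'nose': 91, 'wt': 26, 'jar': 103, 'flask': 180}]
push {'z': 8, 'col': 55, 'nose': -14, 'wt': 9, 'jar': 68, 'flask': 218}
```

```bash
python3 - <<'E'
from plan import *
q0=sensors.read_state()['q']
qa=myik(*pose(M,100,-22,65,50))[0]
ctrl.set_joints(qa+np.array([.15,-.3,0,0,0,0])); st()
ctrl.set_joints(qa); st('air'); print(pose(M,100,-22,65,50)[0])
p,R=pose(M,43,-22,62,50); print(ctrl.move_l(p,rot=R,vel=100,threshold=8)); s=st('low'); print(p,(s['eef_rot']-R).round(3).max())
snap('side','s_p2');snap('wrist','w_p2')
E
python3 - <<'E'
import cv2
a=cv2.imread('pics/s_p2.png')[170:350,200:440]
cv2.imwrite('pics/c5.png',cv2.resize(a,(800,600),interpolation=cv2.INTER_CUBIC))
E
```

```text
t27.56 [480.6 161.4 256.3] F [ 0.2  0.7 -0.1] w35.9
air t28.27 [471.4  77.5 110.6] F [ 0.2 -0.   0.6] w36.0
[470.75842951  77.21878818 109.93152915]
False
low t28.98 [471.7  77.4  54.8] F [0.2 0.3 0.2] w35.6
[471.26742059  77.01314243  54.03258173] 0.001
```

View pics/c5.png

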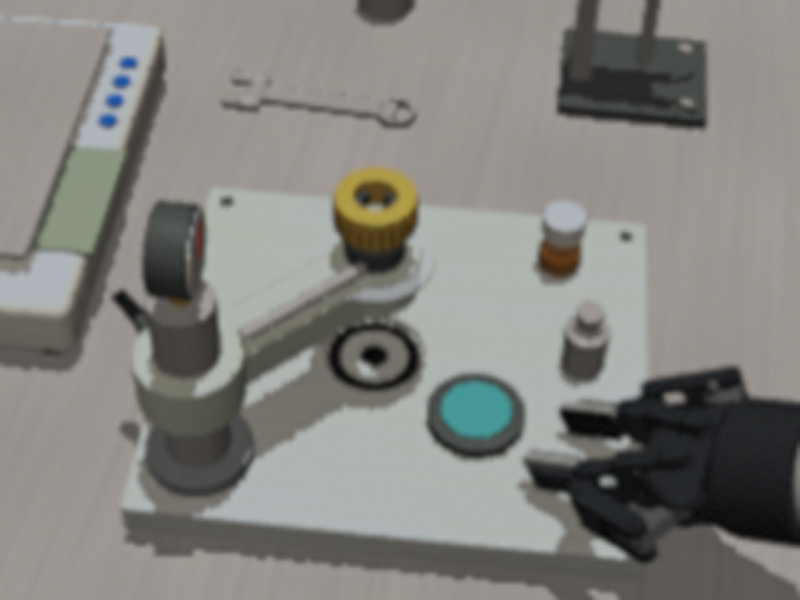

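View pics/w_p2.png

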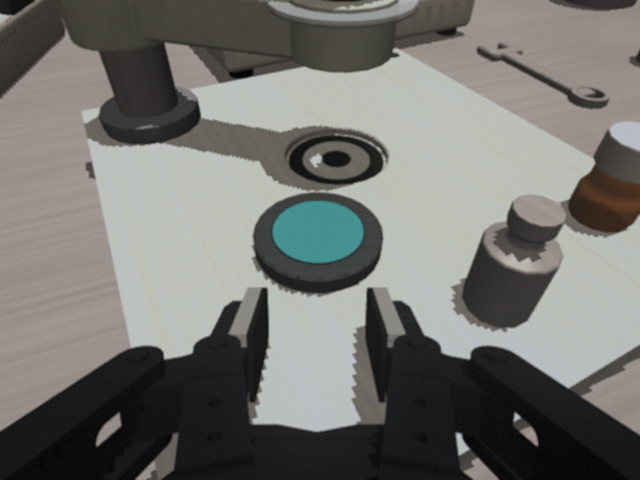

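The wrist view shows the glass at (318,240) centred ahead of the two fingertips (columns 268–366), the seat beyond it at (337,158), and the weight to the right at (510,265), clear. Now I'll push.

Run:
```python
from plan import *
u=(ST-GL)/np.linalg.norm(ST-GL)
p,R=pose(M,43,-22,62,25); print(ctrl.move_l(p,rot=R,vel=80,threshold=8)); st()
p,R=pose(ST-30*u,43,-25,62,24); print(ctrl.move_l(p,rot=R,vel=50,threshold=15)); st()
p,R=pose(ST-10*u,43,-25,62,24); print(ctrl.move_l(p,rot=R,vel=40,threshold=15)); st()
snap('wrist','w_p3');snap('side','s_p3')
```

```text
False
 t29.55 [494.7  67.3  54.2] F [-0.3  0.4 -0.7] w36.1
False
 t30.71 [539.2  44.7  53.9] F [ 0.3 -0.1 -0.1] w36.0
False
 t31.36 [557.   34.5  54.1] F [0.  0.8 1. ] w35.9
```

View pics/w_p3.png

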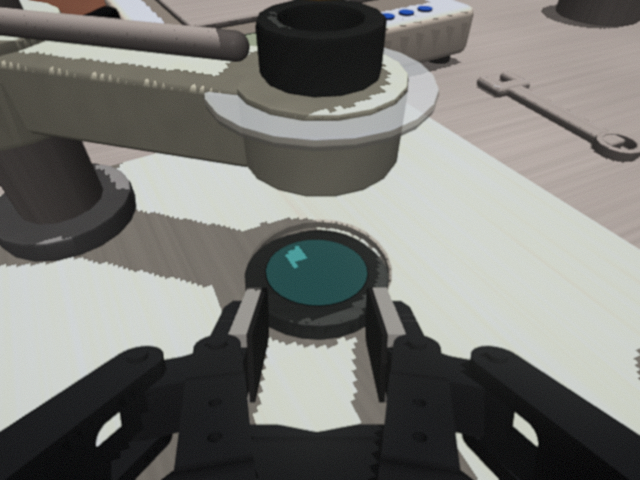

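The glass at (318,270) is over the seat. The pocket edge shows as a crescent at the top and slightly to the right. I'll continue gently.

Run:
```python
from plan import *
u=(ST-GL)/np.linalg.norm(ST-GL)
for d in (4,1):
    p,R=pose(ST-d*u,43,-25,62,24); print(ctrl.move_l(p,rot=R,vel=30,threshold=10)); st()
ctrl.hold(.1);snap('wrist','w_p4');snap('side','s_p4')
```

```text
False
 t31.81 [562.1  31.6  54.1] F [0.  0.2 0.6] w36.0
False
 t32.06 [564.8  30.1  54.1] F [-1.1  0.4  0.7] w36.1
```

View pics/w_p4.png

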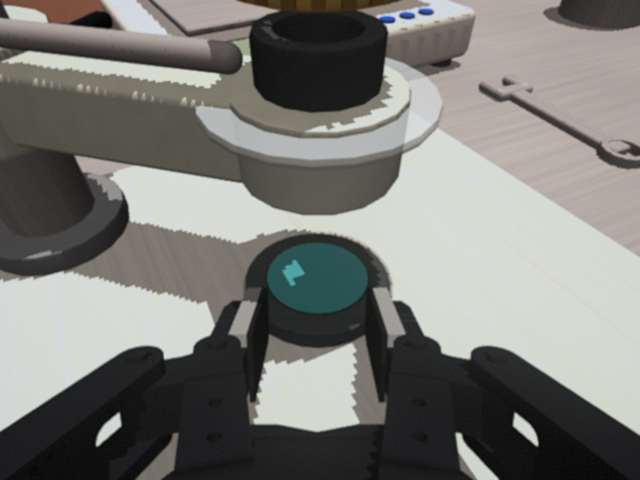

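```bash
cat > glass.py <<'E'
from h import *
import sys
def gl(f):
    X,C,U,E,p,d=load(f)
    m=(C[:,1].astype(int)>C[:,0]+25)&(np.hypot(X[:,0]-604,X[:,1]-12)<35)&(X[:,2]<60)&(X[:,2]>20)
    P=X[m]; c=P.mean(0); A=np.c_[P[:,:2]-c[:2],np.ones(len(P))]; k=np.linalg.lstsq(A,P[:,2],rcond=None)[0]
    print(f,m.sum(),'c',c.round(1),'slopes deg',np.degrees(k[:2]).round(1),'enc',enc(P[:,:2]))
    m=(np.hypot(X[:,0]-604,X[:,1]-12)>34)&(np.hypot(X[:,0]-604,X[:,1]-12)<60)&(X[:,2]<36)&(X[:,2]>24); print('plate z near',np.median(X[m,2]))
for f in sys.argv[1:]: gl(f)
E
python3 glass.py w_p2 w_p3 w_p4
```

```text
w_p2 0 c [nan nan nan] slopes deg [0. 0.] enc (array([0., 0.]), 0.0)
plate z near 30.901368542310042
w_p3 5105 c [596.3  17.2  40.7] slopes deg [-7.5  4.6] enc (array([598.00671387,  16.87919044]), 21.682767868041992)
plate z near 30.952998854599677
w_p4 5567 c [602.3  13.2  39. ] slopes deg [-4.4  3.2] enc (array([604.10974121,  12.76503563]), 21.53829574584961)
plate z near 30.965950123034766glass.py:6: RuntimeWarning: Mean of empty slice.
  P=X[m]; c=P.mean(0); A=np.c_[P[:,:2]-c[:2],np.ones(len(P))]; k=np.linalg.lstsq(A,P[:,2],rcond=None)[0]
  ret = um.true_divide(
```

The glass is tipped in (leading edge down about 5°) and about 2.4 mm short. I'll push on.

```bash
python3 - <<'E'
from plan import *
u=(ST-GL)/np.linalg.norm(ST-GL)
for d in (-0.5,-2):
    p,R=pose(ST-d*u,43,-25,62,24); print(ctrl.move_l(p,rot=R,vel=25,threshold=10)); st()
    ctrl.hold(.1);snap('wrist',f'w_p5{d}')
E
python3 glass.py w_p5-0.5 w_p5-2
```

```text
False
 t32.51 [565.9  29.4  54. ] F [-0.7  1.1  0.4] w36.1
False
 t32.91 [567.2  28.7  54. ] F [-0.4 -0.1  1.1] w35.8
w_p5-0.5 5647 c [603.1  12.8  38.7] slopes deg [-4.4  2. ] enc (array([604.43237305,  12.18213749]), 21.542720794677734)
plate z near 30.966670103173634
w_p5-2 5743 c [603.8  12.3  38.4] slopes deg [-3.7  2. ] enc (array([605.03094482,  11.46391296]), 21.4215145111084)
plate z near 30.943267381306917
```

```bash
python3 - <<'E'
from plan import *
u=(ST-GL)/np.linalg.norm(ST-GL)
for d in (-3.2,-4.4):
    p,R=pose(ST-d*u,43,-25,62,24); b=ctrl.move_l(p,rot=R,vel=25,threshold=10); st(str(b))
    ctrl.hold(.1);snap('wrist',f'w_p6{d}')
    if b: break
E
python3 glass.py w_p6-3.2 w_p6-4.4
```

```text
False t33.31 [568.4  28.   54.1] F [-0.4  0.1 -0.3] w36.2
False t33.71 [569.4  27.5  54.1] F [0.5 0.4 0.2] w36.1
w_p6-3.2 6160 c [604.1  12.1  36.3] slopes deg [-0.1 -0. ] enc (array([604.54754639,  10.17815781]), 22.54842185974121)
plate z near 30.952195566535337
w_p6-4.4 6252 c [604.1  12.   36.3] slopes deg [-0.2 -0.1] enc (array([604.28491211,  10.59559155]), 22.574697494506836)
plate z near 30.936553658248144
```

View pics/w_p6-4.4.png

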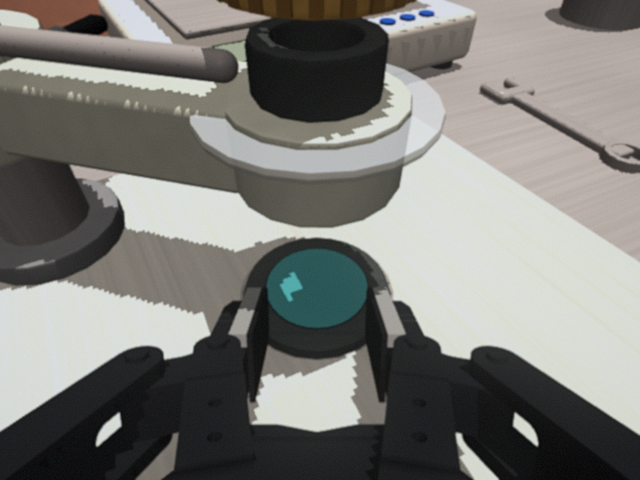

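The glass snapped flat: slope 0°, face 5.4 mm above the plate against 10.1 before. I'll withdraw straight back and verify.

```bash
python3 - <<'E'
from plan import *
p,R=pose(ST,43,-25,62,65); ctrl.move_l(p,rot=R,vel=100); st()
ctrl.hold(.1); snap('wrist','w_e1')
p,R=pose(ST,85,-25,62,85); ctrl.move_l(p,rot=R,vel=150); st()
q=sensors.read_state()['q']; q2=q+np.array([.1,-.4,0,0,0,0]); print(path([q,q2])); ctrl.set_joints(q2); st()
ctrl.hold(.2); snap('side','s_e');snap('scene','sc_e'); snap('wrist','w_e2')
E
python3 glass.py w_e1
python3 - <<'E'
from h import *
X,C,U,E,p,d=load('s_e','side')
for n,c,lo,hi in (('wt',(477,-3),70,90),('jar',(501,-86),70,90),('collar',(604,12),150,175),('hd',(461,-328),178,195)):
    m=(np.hypot(X[:,0]-c[0],X[:,1]-c[1])<30)&(X[:,2]>lo)&(X[:,2]<hi); print(n,m.sum(),X[m].mean(0).round(1),X[m,2].max().round(1))
X,C,U,E,p,d=load('side0','side')
for n,c,lo,hi in (('wt',(477,-3),70,90),('jar',(501,-86),70,90)):
    m=(np.hypot(X[:,0]-c[0],X[:,1]-c[1])<30)&(X[:,2]>lo)&(X[:,2]<hi); print(n,m.sum(),X[m].mean(0).round(1))
E
```

```text
t34.46 [528.4  47.4  54.2] F [ 0.7 -0.4  0.1] w35.9
 t35.07 [510.7  55.5  96.5] F [0.2 0.7 0.3] w35.9
{'z': 51, 'col': 84, 'nose': 43, 'wt': 5, 'jar': 76, 'flask': 162}
 t35.97 [532.5 117.4 307. ] F [-0.1 -0.3 -0.2] w36.0
w_e1 3657 c [604.6  12.1  36.1] slopes deg [-0.1  0. ] enc (array([605.76049805,  11.64236736]), 21.260156631469727)
plate z near 30.691652221328965
wt 61 [476.3  -2.7  77.7] 82.0<stdin>:4: RuntimeWarning: Mean of empty slice.
  ret = um.true_divide(
Traceback (most recent call last):
ValueError: zero-size array to reduction operation maximum which has no identity
```

View pics/w_e1.png

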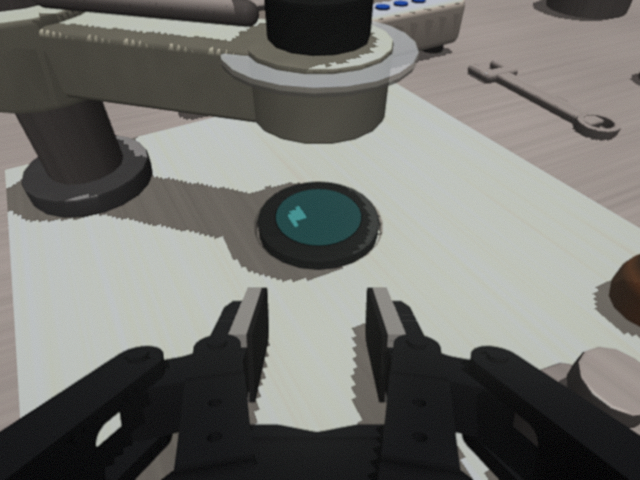

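View pics/s_e.png

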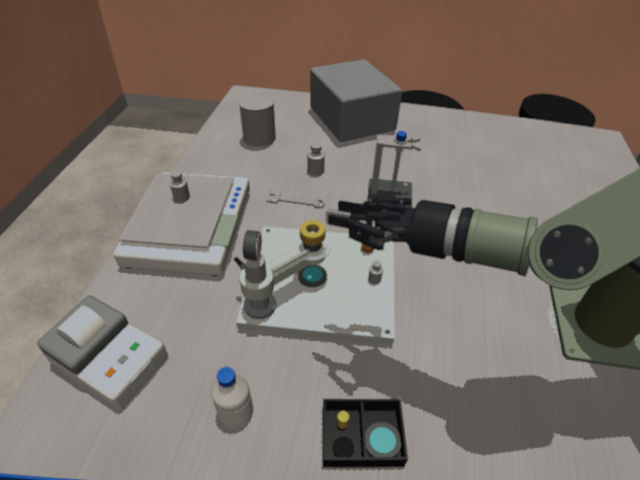

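The wrist view shows the glass flat and concentric in the seat at (318,222). The side view shows it at (313,275), the nozzle hanging in the fork at (401,138), and the weight in place. The jar is hidden by the gripper there, so I'll check it in the scene view.

Run:
```python
from h import *
for f,n in (('s_e','side'),('side0','side'),('sc_e','scene'),('scene0','scene')):
    X,C,U,E,p,d=load(f,n)
    for k,c,lo,hi in (('wt',(477,-3),68,90),('jar',(501,-86),68,90),('hd',(463,-328),180,195)):
        m=(np.hypot(X[:,0]-c[0],X[:,1]-c[1])<28)&(X[:,2]>lo)&(X[:,2]<hi); print(f,k,m.sum(),X[m].mean(0).round(1) if m.any() else '')
```

```text
s_e wt 62 [476.4  -2.7  77.5]
s_e jar 0 
s_e hd 65 [ 462.5 -325.2  185.1]
side0 wt 63 [476.2  -2.1  77.7]
side0 jar 122 [500.8 -84.6  74.3]
side0 hd 0 
sc_e wt 60 [481.9  -6.3  78.3]
sc_e jar 136 [508.1 -89.1  75.2]
sc_e hd 113 [ 468.2 -329.5  186.6]
scene0 wt 64 [482.2  -6.4  77.9]
scene0 jar 135 [507.8 -89.2  75.2]
scene0 hd 0
```

View pics/sc_e.png

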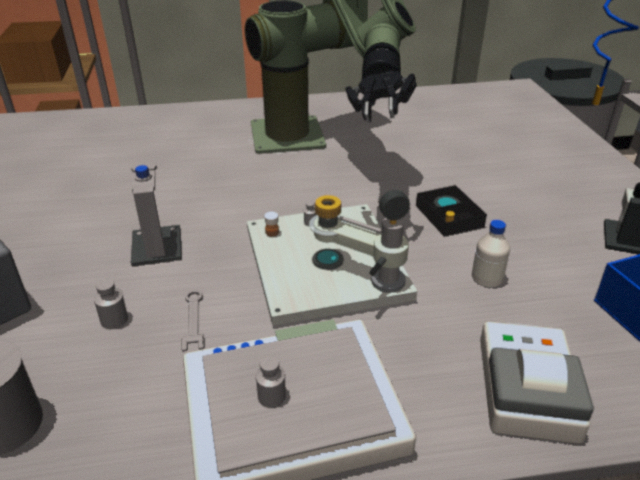

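All is in place: nozzle in the fork at (143,170), glass in the seat at (328,259), and weight and jar within 0.6 mm of where they started. The arm is clear, so I'll hand in.

Run:
```python
from h import *
ctrl.finish_job();
```

```text
the job is handed in; nothing more can be done
```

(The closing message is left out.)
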